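# Check the stage clearances with a feeler

### The job

Before the light panel is put under a specimen stage, check both stages with the feeler gauge. Hold it by its handle with the blade flat just at the table, and first push the blade's nose against the rim of the low round stage, where it must jam; then slide the blade into the gap under the square stage from its front (the side towards the robot), straight in until the handle is up against the stage, and leave the feeler lying there flat on the table.

Things in the scene. Friction and masses are not known exactly. Their poses are not given: they have to be found in the camera images.
- feeler: Feeler gauge lying flat on the table: a flat steel blade 110 mm long, 30 mm wide, 6 mm thick, with an upright black plastic handle block standing on its rear end (30 mm along x, 24 mm along y, from 6 to 62 mm above the underside; pinch it across its 24 mm). Mass about 0.18 kg, loose. Origin: on the underside below the handle's centre. x points along the blade to its nose (the blade runs from x = -15 to +95 mm and sticks out 80 mm ahead of the handle), z up.
- nose (a point): Middle of the blade's front end: 95 mm ahead (+x) of the feeler's origin and 3 mm above its underside.
- square_stage: Square specimen stage, fixed to the table: white plate 140 x 140 mm, 12 mm thick, its underside 18 mm and its top 30 mm above the table, on two dark side rails 12 mm wide along its left and right edges (y = -70 to -58 and +58 to +70 mm). The gap underneath, 116 mm wide and 18 mm high, is open at the front and the back: the blade fits. Origin: centre, on the table. x points from the front edge (x = -70 mm, towards the robot) to the back edge, z up.
- round_stage: Round specimen stage, fixed to the table: white disc of 140 mm diameter, 17 mm thick, with a grey inset on top, on three tiny feet; its underside is only 3 mm and its top 20 mm above the table, so that the 6 mm blade jams against its rim. Origin: centre, on the table; z up.
Mind the look-alikes: they are no part of the job. Several things have the shape of the square_stage; the one meant has the colours described above.

How it is judged:
On the way, in this order (a step that is already met when the one before it is completed fails the run):
1. the held blade's nose jams against the rim of the round stage (contact force between feeler and round_stage above 1 N and contact force between the fingers and feeler above 1 N and horizontal distance between nose and round_stage below 0.085 m and height (world z) of nose below 0.02 m and angle between feeler's own z axis and vertical below 0.2 rad).
2. the held blade slides into the gap under the square stage (contact force between the fingers and feeler above 1 N and x of nose in the frame of square_stage between -0.05 and 0.04 m and x of feeler in the frame of square_stage below -0.06 m and y of nose in the frame of square_stage between -0.058 and 0.058 m and height (world z) of nose below 0.018 m), for 0.1 s.
At the end, for the whole second after the job is handed in: The feeler lies flat on the table (within 0.1 rad), at rest and released, its blade at least 60 mm deep (of 80 mm) in the gap under the square stage between the side rails, entered from the front, and within 0.3 rad of the stage's x direction (x of nose in the frame of square_stage above -0.01 m and x of feeler in the frame of square_stage below -0.06 m and y of nose in the frame of square_stage between -0.058 and 0.058 m and angle between the x axis of feeler and the x axis of square_stage, either way round below 0.3 rad and angle between feeler's own z axis and vertical below 0.1 rad and height (world z) of feeler below 0.006 m and linear speed of feeler below 0.02 m/s); the robot touches nothing.
It also fails if it takes over 48 s, if anything falls off the work surface, if the arm or the gripper's body presses on something with over 40 N, if the wrist force passes 120 N, or if a joint passes its speed limit or range.

### The arm

A 6-joint arm with a two-finger parallel gripper is mounted at the origin on the work surface. World frame = base frame: x ahead of the robot, y to its left, z up, the work surface at z = 0. Lengths are in m, angles in rad, forces in N, time in s.
With the tool pointing down it reaches from about 0.325 to 0.9 m from the base axis. Payload 6.1 kg.
Tool frame: the origin (TCP) lies between the finger pads; the fingertips stand 8 mm ahead of it and the grasp point (between the pads) lies 11 mm behind it; z points along the fingers, y is the direction in which the jaws open and shut (so a half turn about z gives the same grasp; the last joint's range is limited). The gripper opens to 85 mm and grips with 20 to 120 N. Pads are 22 mm wide; open, the fingers measure 114 mm over their backs; the gripper's body (76 mm by 85 mm) begins 54 mm behind the grasp point. The pads swing forward as they close: fully open they stand 13 mm farther back than shut.
Start: joints at [-1.264, 0.22, 1.526, -0, 1.395, -0.126], TCP at [0.262, -0.567, 0.239] pointing down, gripper open.
Joint ranges: [-2.98, 2.98], [-0.91, 2.08], [0.09, 2.57], [-1.24, 4.39], [0.2, 2.65], [-2.68, 2.68]. Speed limits (rad/s): [2.57, 2.57, 3.01, 3.14, 3.14, 3.14].

### API

Orientations are given as a rotation vector (axis times angle).
In Python, from workcell import r gives the robot as it stands.
- The arm moves only by the tool arm_command, never from a script. Its argument "steps" is a list of rows, each a list of 4 numbers: the shift along the tool's x, y, z in units of 30 mm (1.0 is 30 mm), then the turn about the tool's z in rad. In form: [[dx, dy, dz, roll], ...]. A call has 1 to 20 rows; each row shifts and turns the commanded pose from where the row before left it, along the tool's axes as they then stand; what a row does not reach is not made up. A row lasts 1/12 s, in which the tool goes at most 41.7 mm and 7.16 degrees, less where a joint would pass 70% of its speed; a pose out of reach is approached as far as the arm can. A call is refused whole if a number of a shift passes 1 or a number of a turn 0.125, either way. A call with a gripper value outside its range is refused whole. "fingers" is the closure in counts, from 0 (fully open) to 255 (shut), set as the call begins (left out, the last holds). The fingers move at their own pace and stop on an object; "grip_force" is the grip in N (left out, the last holds). Time passes only in rows, so rows that do not move let the fingers close. It gives the time, the measured TCP pose, the force and the opening at its end, in the units of the state.
- r.observe(): the state, without advancing time (a new reading comes with each control period).
- r.snapshot(name): name is "scene" or "top"; returns a dict with "img" (400x640x3 uint8, blue, green, red), "range_z" (400x640 float32, m along the optical axis (not along the pixel's ray), 0 where there is no reading), "K" (3x3 intrinsics, pixels), "rvec" (rotation vector, rad) and "tvec" (3), from world to camera coordinates, as OpenCV has them. Camera axes: x right, y down, z forward; pixel columns grow to the right and rows downward; lengths in m; the calibration is good to about 2 mm. A picture is of the moment at which its call begins.
- r.close_job(): hands the job in, once; it reports no verdict.
The state is a dict: "time": time; "q": joint angles; "qvel": joint speeds; "tau": joint torques, N m; "eef_pos": TCP position; "orientation": TCP orientation; "ft_force": force on the tool from outside, world axes, zero at the start; "wrist_torque": the same for the moment, N m; "gripper_width": finger opening in m.
Only numpy, scipy, OpenCV 4.12 (cv2) and the standard library are available. Lean on these libraries where they do the work, as an engineer would, in place of code of your own. Each camera call takes 0.05 s, during which the arm holds its last target.

## Working session

There is one attempt and no reset: what is moved stays moved. The work goes in short steps, Python scripts to look and compute and a tool call to move; the robot and the scene stay as the last step left them, time stands still between calls to the robot, and variables do not carry over. Pictures are saved under pics/ and viewed, and the job is handed in when it is done.

Besides the shell and the picture viewer there is one more tool, called after "Emit:" by a JSON object that holds its "api" and its "payload", one argument or row to a line. arm_command: Moves the arm, as the interface text tells. Its arguments: {"type":"object","properties":{"steps":{"type":"array","items":{"type":"array","items":{"type":"number"}}},"fingers":{"type":"number"},"grip_force":{"type":"number"}},"required":["steps"]}

```bash
mkdir -p pics; python3 - <<'E'
from workcell import r
import cv2,numpy as np,pickle
print(r.observe())
for n in("scene","top"):
    s=r.snapshot(n); pickle.dump(s,open(n+'.pkl','wb')); cv2.imwrite(f'pics/{n}0.png',s['img'])
    R=cv2.Rodrigues(np.array(s['rvec']))[0]; print(n,s['K'],-R.T@np.array(s['tvec']).ravel())
E
```

```text
{'time': 0.0, 'q': array([-1.26415157e+00,  2.21215312e-01,  1.52759443e+00,  1.93904486e-05,
        1.39471050e+00, -1.26130861e-01]), 'qvel': array([-1.20752163e-03, -1.28117766e-03,  7.52099603e-04,  6.39818131e-05,
       -1.29695684e-03, -4.38361440e-04]), 'tau': array([ 1.85589503e-03, -4.96889949e+01, -3.89397776e+01, -5.16148566e-05,
        1.08857715e-02,  1.82702570e-05]), 'eef_pos': array([ 0.26192738, -0.56682499,  0.23821476]), 'orientation': array([-3.06645322e+00, -6.74091839e-01,  2.42903416e-04]), 'ft_force': array([0.10665145, 1.2412118 , 0.16512337]), 'wrist_torque': array([-0.01074702,  0.04509781,  0.01327855]), 'gripper_width': 0.08589546880993591}
scene [[390.13553779   0.         313.61659483]
 [  0.         390.13553779 201.92171944]
 [  0.           0.           1.        ]] [ 1.07868118 -0.31485127  0.75419002]
top [[469.89610268   0.         315.12589063]
 [  0.         469.89610268 199.82725493]
 [  0.           0.           1.        ]] [0.33799778 0.06220024 1.14775818]
```

View pics/scene0.png

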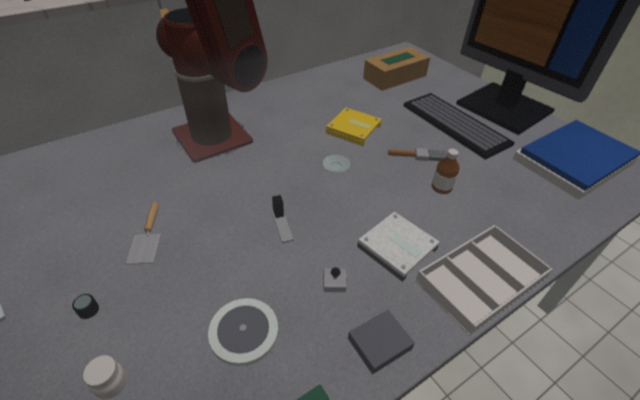

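View pics/top0.png

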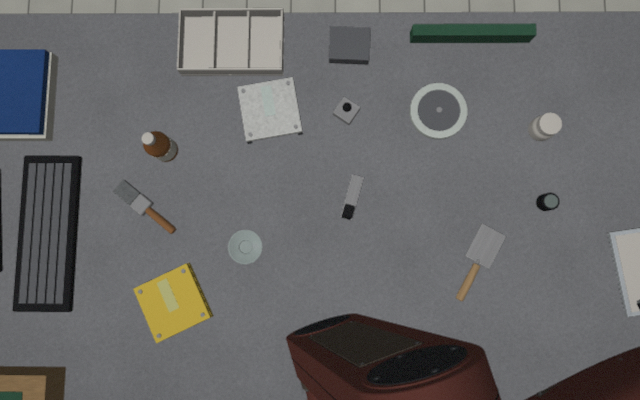

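```bash
cat > h.py <<'E'
import cv2,numpy as np,pickle
def load(n): return pickle.load(open(n+'.pkl','rb'))
def cast(s,px,z):
    px=np.atleast_2d(np.array(px,float)); R=cv2.Rodrigues(np.array(s['rvec']))[0]; t=np.array(s['tvec']).ravel()
    C=-R.T@t; d=np.c_[px,np.ones(len(px))]@np.linalg.inv(s['K']).T@R
    return C+d*((z-C[2])/d[:,2])[:,None]
E
python3 - <<'E'
from h import *
s=load('top');im=s['img']
a=cv2.resize(im[65:235,225:375],None,fx=4,fy=4,interpolation=2)[:600]
cv2.imwrite('pics/crop_a.png',cv2.resize(im[70:220,230:480],None,fx=3.2,fy=3.2,interpolation=2))
c=load('scene')['img'];cv2.imwrite('pics/crop_b.png',cv2.resize(c[180:300,260:450],None,fx=4,fy=4,interpolation=2))
for n,p in dict(white=(269,109),round=(439,110),yellow=(172,302),grey=(350,44),handle=(348,212),nose=(357,177)).items(): print(n,cast(s,p,0.02))
E
```

```text
white [[0.68696852 0.20040685 0.02      ]]
round [[ 0.68526298 -0.21771529  0.02      ]]
yellow [[0.21599217 0.42223875 0.02      ]]
grey [[8.54550045e-01 3.79861829e-04 2.00000000e-02]]
handle [[0.43275853 0.00529276 0.02      ]]
nose [[ 0.51799388 -0.01647764  0.02      ]]
```

View pics/crop_a.png

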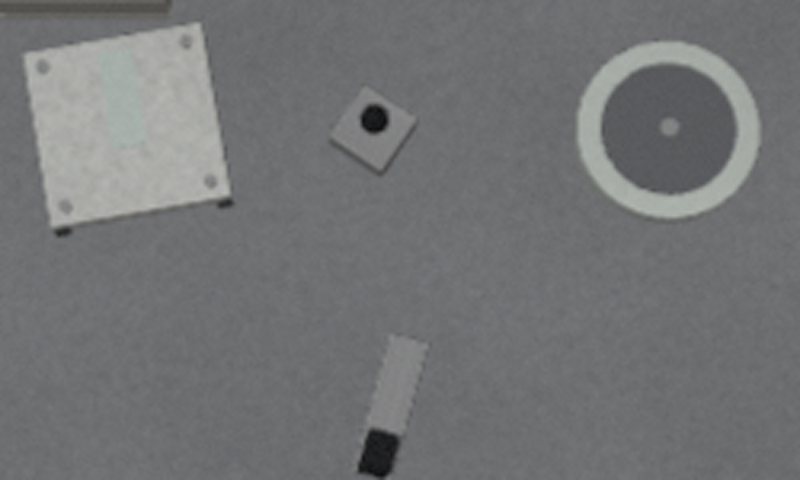

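View pics/crop_b.png

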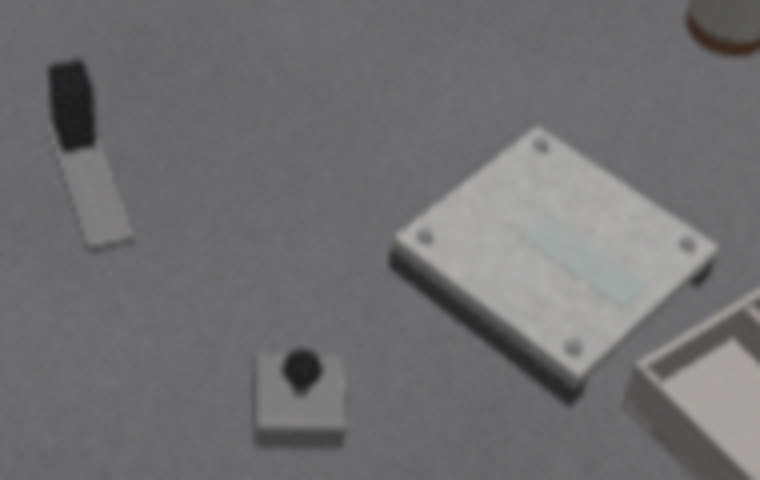

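Candidates, in top-view pixels:
- **Square stage:** the white plate with dark rails (269,109) is the one. The yellow plate (172,302), blue box (20,93), grey block (350,44) and tray (231,40) don't match.
- **Feeler:** the grey blade with an upright black handle (352,197) is the one. The wooden-handled spatula (485,250) and brush (145,205), and the grey block with a black knob (346,109), don't match.
- **Round stage:** the white ring with a grey inset (439,110) is the one. The glass dish (245,247) doesn't match.

The crops confirm this. The rails run front to back, with their ends showing at the white plate's front corners.

```bash
python3 - <<'E'
from h import *
s=load('top');im=s['img'];hsv=cv2.cvtColor(im,cv2.COLOR_BGR2HSV)
g=cv2.cvtColor(im,cv2.COLOR_BGR2GRAY)
def big(mask,box):
    m=np.zeros_like(mask);x0,y0,x1,y1=box;m[y0:y1,x0:x1]=mask[y0:y1,x0:x1]
    c=max(cv2.findContours(m,cv2.RETR_EXTERNAL,cv2.CHAIN_APPROX_NONE)[0],key=cv2.contourArea)
    return c.reshape(-1,2)
print('grey levels',g[150,300],g[109,260],g[95,415],g[190,353],g[212,348])
# square
c=big((g>135).astype(np.uint8),(232,75,308,146)); P=cast(s,c,.03)[:,:2].astype(np.float32)
rc=cv2.minAreaRect(P*1000);print('square',rc,cv2.boxPoints(rc).tolist())
c=big((g>135).astype(np.uint8),(400,75,480,146)); P=cast(s,c,.02)[:,:2].astype(np.float32)
print('round',cv2.minEnclosingCircle(P*1000),cv2.fitEllipse(P*1000))
c=big((g<60).astype(np.uint8),(335,170,370,225)); 
for z in(.062,.006):print('handle',z,cv2.minAreaRect(cast(s,c,z)[:,:2].astype(np.float32)*1000))
c=big(((g>115)).astype(np.uint8),(335,165,370,225)); P=cast(s,c,.006)[:,:2].astype(np.float32)
rc=cv2.minAreaRect(P*1000);print('blade',rc,cv2.boxPoints(rc).tolist())
c=load('scene')
R=cv2.Rodrigues(np.array(s['rvec']))[0]
# depth check
for n,p in dict(sq=(269,125),rd=(439,95),rdc=(430,120),table=(310,160),hand=(348,211),yellow=(172,320)).items():
    z=s['range_z'][p[1],p[0]];q=R.T@(np.linalg.inv(s['K'])@np.array([*p,1])*z-np.array(s['tvec']).ravel());print(n,q.round(4))
E
```

```text
grey levels 110 169 163 129 29
square ((685.6586303710938, 199.605712890625), (138.87852478027344, 140.1812286376953), 10.316997528076172) [[604.7892456054688, 256.126953125], [629.8948364257812, 118.21216583251953], [766.5280151367188, 143.08447265625], [741.4224243164062, 280.999267578125]]
round ((685.416015625, -216.1817169189453), 70.28304290771484) ((685.6151733398438, -215.9333038330078), (136.83348083496094, 138.02728271484375), 10.580344200134277)
handle 0.062 ((430.24639892578125, 7.446579933166504), (22.234498977661133, 31.97480010986328), 74.21768188476562)
handle 0.006 ((435.0043029785156, 4.622556686401367), (23.381305694580078, 33.623966217041016), 74.21772003173828)
blade ((488.1264343261719, -7.974565505981445), (31.474092483520508, 75.20802307128906), 74.77507781982422) [[447.70953369140625, -13.28412914276123], [520.2779541015625, -33.034427642822266], [528.5433349609375, -2.66500186920166], [455.97491455078125, 17.085296630859375]]
sq [0.6424 0.1979 0.0348]
rd [ 0.7217 -0.2174  0.0244]
rdc [ 0.6589 -0.1944  0.0239]
table [0.5629 0.0984 0.0022]
hand [0.4316 0.0074 0.0617]
yellow [0.1753 0.4181 0.0275]
```

Emit:
{"api": "arm_command", "payload": {
  "steps": [
    [0,0,0,0.117],
    [0,0,0,0.117],
    [0,0,0,0.116],
    [0,0,0,0.116],
    [0,0,0,0.116],
    [0,0,0,0.116],
    [0,-1,0,0],
    [0,-1,0,0],
    [0,-1,0,0],
    [0,-1,0,0],
    [0,-1,0,0],
    [0,-1,0,0],
    [0,-1,0,0],
    [0,-1,0,0],
    [0,-1,0,0],
    [0,-1,0,0],
    [0,-1,0,0],
    [0,-1,0,0],
    [0,-1,0,0],
    [0,-1,0,0]
  ],
  "fingers": 0,
  "grip_force": 60
}}

```text
time: 1.77
eef_pos: [0.3721, -0.1605, 0.239]
orientation: [-3.114, 0.416, 0.0]
ft_force: [0.4, 0.4, -0.2]
gripper_width: 0.0852
```

```bash
cat > go.py <<'E'
import sys,numpy as np,cv2
from workcell import r
# usage: go.py X Y Z yaw -> shifts in units of the rows, in tool axes as they stand
o=r.observe();R=cv2.Rodrigues(np.array(o['orientation']))[0]
print('t',round(o['time'],2),'pos',o['eef_pos'].round(4),'yaw',np.arctan2(R[1,0],R[0,0]).round(4),'toolz',R[:,2].round(3),'F',o['ft_force'].round(2),'w',round(o['gripper_width'],4),'q',o['q'].round(2))
if len(sys.argv)>1:
    X,Y,Z,w=map(float,sys.argv[1:5]);d=np.array([X,Y,Z])-o['eef_pos']
    y0=np.arctan2(R[1,0],R[0,0])
    print('roll',round(y0-w,4),'shift now',(R.T@d/.03).round(3),'shift after turn',(np.array([np.cos(w)*d[0]+np.sin(w)*d[1],np.sin(w)*d[0]-np.cos(w)*d[1],-d[2]])/.03).round(3))
E
python3 go.py 0.4315 0.0072 0.12 -0.265
```

```text
t 1.77 pos [ 0.3721 -0.1605  0.239 ] yaw -0.2656 toolz [-0.  0. -1.] F [ 0.4   0.45 -0.2 ] w 0.0852 q [-0.6  -0.34  2.06  0.    1.42  1.23]
roll -0.0006 shift now [ 0.445 -5.914  3.968] shift after turn [ 0.447 -5.915  3.967]
```

Emit:
{"api": "arm_command", "payload": {
  "steps": [
    [0.1,-0.9,0,0],
    [0.1,-1,0,0],
    [0.1,-1,0,0],
    [0.1,-1,0,0],
    [0,-0.8,0.5,0],
    [0,-0.5,0.8,0],
    [0,0,1,0],
    [0,0,1,0],
    [0,0,0.6,0],
    [0,0,0,0],
    [0,0,0,0]
  ]
}}

```text
time: 2.68
eef_pos: [0.4236, -0.0144, 0.1215]
orientation: [-3.114, 0.415, 0.005]
ft_force: [0.7, 0.8, 0.1]
gripper_width: 0.0857
```

```bash
python3 go.py 0.4315 0.0072 0.029 -0.265
python3 - <<'E'
from h import *
from workcell import r
for n in('top','scene'):
    s=r.snapshot(n);pickle.dump(s,open(n+'1.pkl','wb'));cv2.imwrite(f'pics/{n}1.png',s['img'])
E
```

```text
t 2.68 pos [ 0.4236 -0.0144  0.1215] yaw -0.2651 toolz [-0.003  0.001 -1.   ] F [0.73 0.76 0.08] w 0.0857 q [-0.22 -0.15  2.14  0.    1.15  1.62]
roll -0.0001 shift now [ 0.074 -0.763  3.083] shift after turn [ 0.064 -0.762  3.083]
```

View pics/scene1.png

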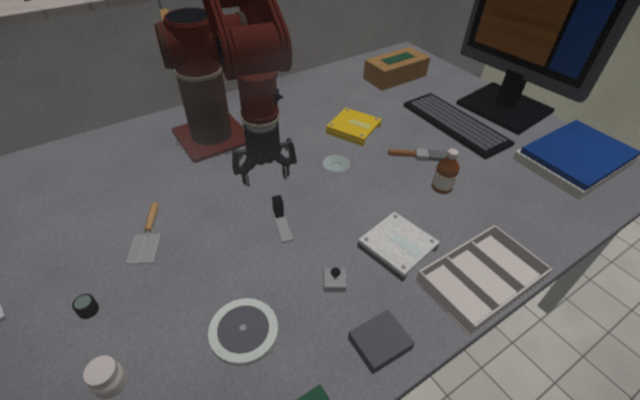

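The picture shows the open gripper above and slightly behind the feeler, whose handle is at (278,205). I'll centre it and then descend.

Emit:
{"api": "arm_command", "payload": {
  "steps": [
    [0.065,-0.76,0,0],
    [0,0,0,0],
    [0,0,0.8,0],
    [0,0,0.8,0],
    [0,0,0.8,0],
    [0,0,0.68,0],
    [0,0,0,0],
    [0,0,0,0]
  ]
}}

```text
time: 3.45
eef_pos: [0.4326, 0.0066, 0.0304]
orientation: [3.114, -0.415, -0.001]
ft_force: [0.7, 0.4, 0.3]
gripper_width: 0.0854
```

```bash
python3 go.py 0.4315 0.0072 0.029 -0.265
python3 - <<'E'
from h import *
from workcell import r
s=r.snapshot('scene');cv2.imwrite(f'pics/sc2.png',cv2.resize(s['img'][130:280,200:350],None,fx=4,fy=4))
E
```

```text
t 3.45 pos [0.4326 0.0066 0.0304] yaw -0.2653 toolz [-0.001  0.    -1.   ] F [0.69 0.4  0.26] w 0.0854 q [-0.17  0.04  2.17 -0.    0.94  1.67]
roll -0.0003 shift now [-0.04  -0.01   0.047] shift after turn [-0.04  -0.01   0.047]
```

View pics/sc2.png

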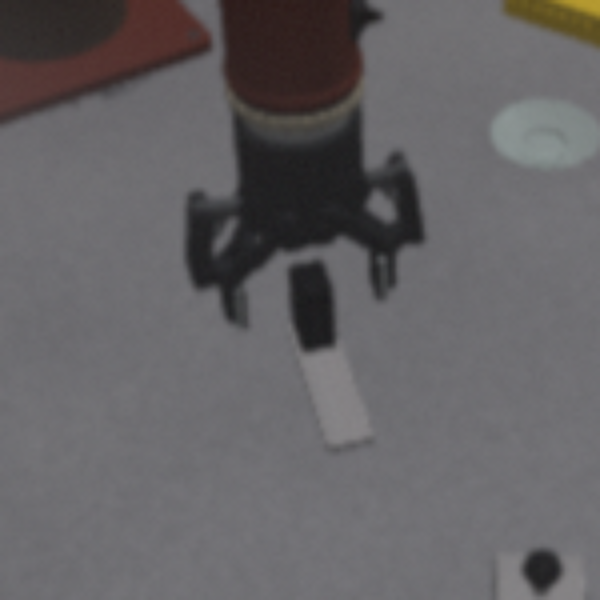

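The handle sits midway between the fingertips at (237,322) and (380,295), so I'll close.

Emit:
{"api": "arm_command", "payload": {
  "steps": [
    [0,0,0,0],
    [0,0,0,0],
    [0,0,0,0],
    [0,0,0,0],
    [0,0,0,0],
    [0,0,0,0],
    [0,0,0,0],
    [0,0,0,0],
    [0,0,0,0],
    [0,0,0,0],
    [0,0,0,0],
    [0,0,0,0]
  ],
  "fingers": 255,
  "grip_force": 70
}}

```text
time: 4.5
eef_pos: [0.433, 0.0068, 0.0305]
orientation: [3.114, -0.415, 0.001]
ft_force: [-1.5, 0.8, 5.7]
gripper_width: 0.0232
```

```bash
python3 go.py 0.4315 0.0072 0.032 -0.265
python3 - <<'E'
from h import *
from workcell import r
s=r.snapshot('scene');cv2.imwrite(f'pics/sc3.png',cv2.resize(s['img'][130:280,200:350],None,fx=4,fy=4))
E
```

```text
t 4.5 pos [0.433  0.0068 0.0305] yaw -0.2651 toolz [ 0.001 -0.    -1.   ] F [-1.55  0.77  5.65] w 0.0232 q [-0.17  0.04  2.17  0.    0.94  1.67]
roll -0.0001 shift now [-0.053  0.001 -0.05 ] shift after turn [-0.053  0.001 -0.05 ]
```

View pics/sc3.png

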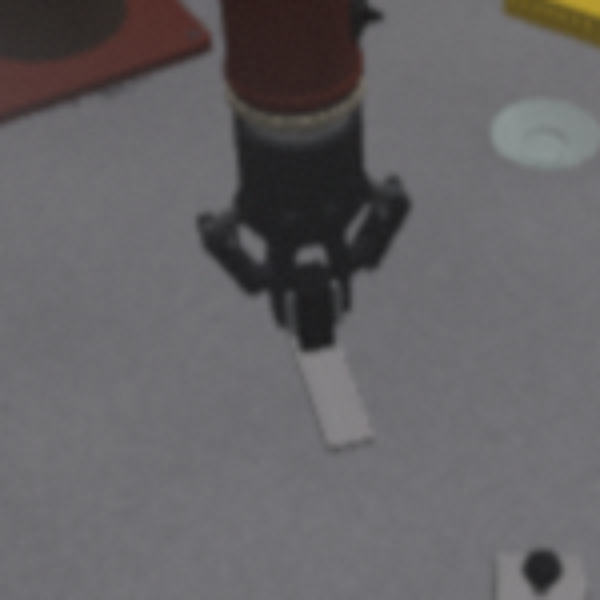

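Emit:
{"api": "arm_command", "payload": {
  "steps": [
    [0,0,-0.15,0],
    [0,0,-0.1,0],
    [0,0,0,0.115],
    [0,0,0,0.115],
    [0,0,0,0.114],
    [0,0,0,0.114],
    [0,0,0,0],
    [0.5,0,0,0],
    [0.8,0,0,0],
    [0.8,0,0,0],
    [0.8,0,0,0],
    [0.8,0,0,0],
    [0.7,0,0,0],
    [0.3,0,0,0],
    [0,0,0,0],
    [0,0,0,0],
    [0,0,0,0]
  ]
}}

```text
time: 5.97
eef_pos: [0.5368, -0.0855, 0.0368]
orientation: [-2.939, 1.109, 0.004]
ft_force: [0.6, -1.0, -1.5]
gripper_width: 0.0233
```

```bash
python3 go.py 0.562 -0.107 0.032 -0.7234
python3 - <<'E'
from h import *
from workcell import r
s=r.snapshot('scene');cv2.imwrite(f'pics/sc4.png',cv2.resize(s['img'][180:380,180:380],None,fx=3,fy=3))
s=r.snapshot('top');pickle.dump(s,open('top4.pkl','wb'));cv2.imwrite(f'pics/top4.png',cv2.resize(s['img'][80:230,320:480],None,fx=4,fy=4))
E
```

```text
t 5.97 pos [ 0.5368 -0.0855  0.0368] yaw -0.7218 toolz [-0.002  0.001 -1.   ] F [ 0.56 -1.03 -1.49] w 0.0233 q [-0.3   0.27  1.88  0.    0.99  1.99]
roll 0.0016 shift now [ 1.105 -0.017  0.156] shift after turn [ 1.105 -0.019  0.158]
```

View pics/sc4.png

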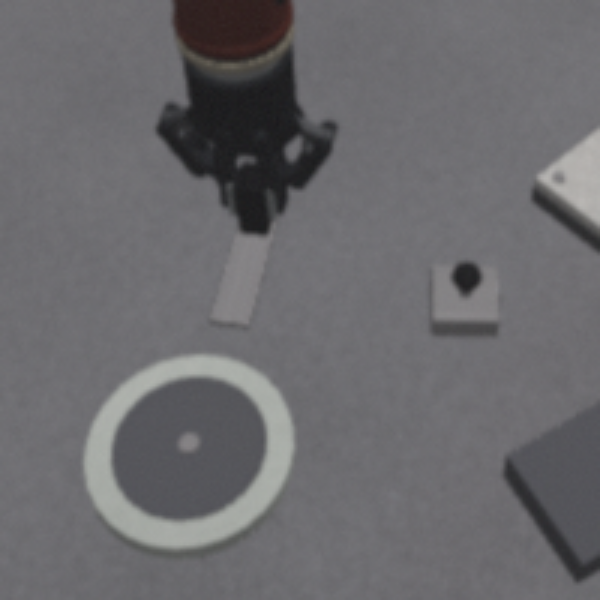

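View pics/top4.png

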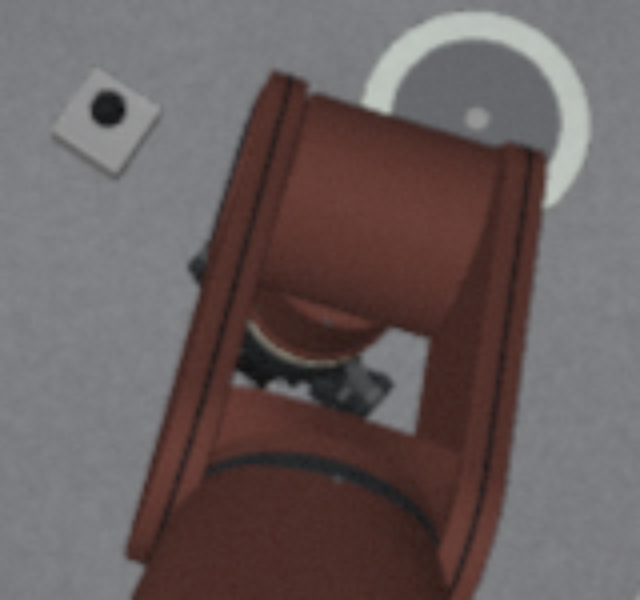

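The scene crop shows the blade in the jaws. Its nose at (230,325) faces the near edge of the round stage at (205,355), about 3 cm away, with nothing between. I'll lower it slightly and push.

Emit:
{"api": "arm_command", "payload": {
  "steps": [
    [0.3,0,0.08,0],
    [0.3,0,0.08,0],
    [0.2,0,0,0],
    [0.1,0,0,0],
    [0.1,0,0,0],
    [0.05,0,0,0],
    [0.05,0,0,0],
    [0.05,0,0,0],
    [0.05,0,0,0],
    [0,0,0,0],
    [0,0,0,0]
  ]
}}

```text
time: 6.98
eef_pos: [0.5618, -0.1074, 0.0314]
orientation: [-2.937, 1.11, 0.014]
ft_force: [-9.7, 9.9, 6.5]
gripper_width: 0.0231
```

```bash
python3 go.py 0.562 -0.107 0.032 -0.7234
```

```text
t 6.98 pos [ 0.5618 -0.1074  0.0314] yaw -0.7227 toolz [-0.008  0.005 -1.   ] F [-9.66  9.86  6.54] w 0.0231 q [-0.33  0.34  1.8   0.    1.01  1.96]
roll 0.0007 shift now [-0.004 -0.015 -0.02 ] shift after turn [-0.004 -0.015 -0.02 ]
```

```bash
python3 - <<'E'
from h import *
from workcell import r
s=r.snapshot('scene');cv2.imwrite(f'pics/sc5.png',cv2.resize(s['img'][200:370,180:350],None,fx=3.5,fy=3.5,interpolation=2))
E
```

```text
(no output)
```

View pics/sc5.png

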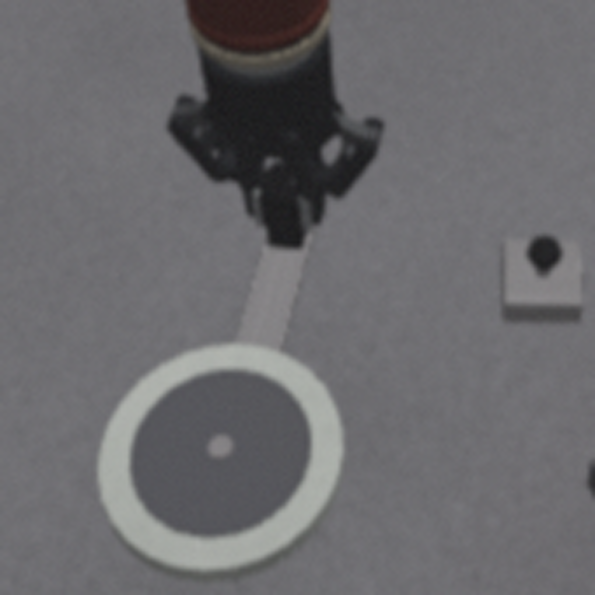

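The nose is stopped at the rim at (258,345) with about 14 N of horizontal force, and the blade is flat, so it's jammed. Now I'll back off and go to the front of the square stage.

Emit:
{"api": "arm_command", "payload": {
  "steps": [
    [-0.3,0,0,0],
    [-0.6,0,-0.15,0],
    [-0.8,0,-0.15,0],
    [-0.5,0,0,0],
    [0,0,0,-0.113],
    [0,0,0,-0.113],
    [0,0,0,-0.113],
    [0,0,0,-0.113],
    [0,0,0,-0.113],
    [0,0,0,-0.113],
    [0,0,0,-0.113],
    [0,0,0,-0.112],
    [0,0,0,0],
    [0,0,0,0]
  ]
}}

```text
time: 8.2
eef_pos: [0.5158, -0.0667, 0.0417]
orientation: [3.129, 0.277, 0.001]
ft_force: [0.6, -0.2, -1.8]
gripper_width: 0.0235
```

```bash
python3 go.py 0.494 0.165 0.038 0.180
```

```text
t 8.2 pos [ 0.5158 -0.0667  0.0417] yaw 0.1765 toolz [ 0.001 -0.    -1.   ] F [ 0.62 -0.25 -1.79] w 0.0235 q [-0.28  0.21  1.94 -0.    0.99  1.11]
roll -0.0035 shift now [ 0.64  -7.73   0.121] shift after turn [ 0.667 -7.728  0.124]
```

Emit:
{"api": "arm_command", "payload": {
  "steps": [
    [0,-0.6,0,0],
    [0.1,-0.9,0,0],
    [0.1,-0.9,0,0],
    [0.1,-0.9,0,0],
    [0.1,-0.9,0,0],
    [0.1,-0.9,0,0],
    [0.1,-0.9,0,0],
    [0.07,-0.9,0,0],
    [0,-0.6,0,0],
    [0,-0.23,0,-0.003],
    [0,0,0,0],
    [0,0,0,0],
    [0,0,0,0]
  ]
}}

```text
time: 9.28
eef_pos: [0.4942, 0.1643, 0.0416]
orientation: [3.128, 0.284, 0.0]
ft_force: [-0.0, 0.5, -1.3]
gripper_width: 0.0233
```

```bash
python3 go.py 0.494 0.165 0.032 0.180
python3 - <<'E'
from h import *
from workcell import r
s=r.snapshot('scene');pickle.dump(s,open('sc6.pkl','wb'));cv2.imwrite(f'pics/sc6.png',cv2.resize(s['img'][120:290,280:450],None,fx=3.5,fy=3.5,interpolation=2))
s=r.snapshot('top');cv2.imwrite(f'pics/top6.png',cv2.resize(s['img'][60:210,220:370],None,fx=4,fy=4,interpolation=2))
E
```

```text
t 9.28 pos [0.4942 0.1643 0.0416] yaw 0.1812 toolz [ 0. -0. -1.] F [-0.04  0.5  -1.28] w 0.0233 q [ 0.17  0.21  1.94 -0.    0.99  1.56]
roll 0.0012 shift now [-0.004 -0.026  0.319] shift after turn [-0.004 -0.026  0.319]
```

View pics/sc6.png

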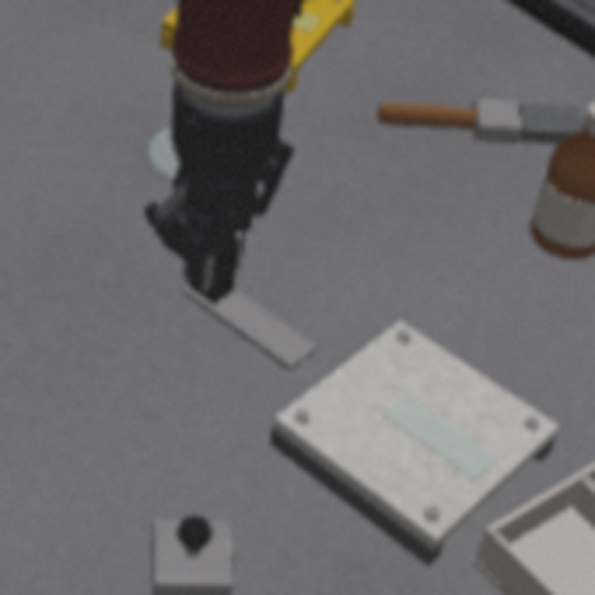

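View pics/top6.png

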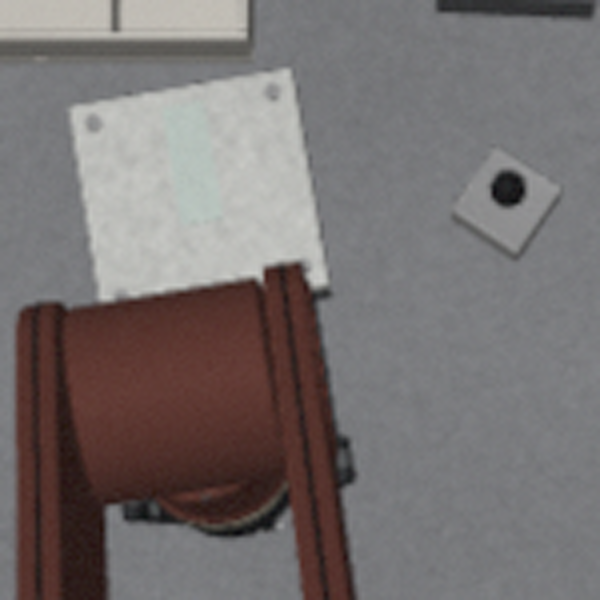

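The blade at (225,295)-(300,355) points squarely at the middle of the stage's front edge, and it lies parallel to the rails. I'll lower it to the table and slide in.

Emit:
{"api": "arm_command", "payload": {
  "steps": [
    [0,0,0.15,0],
    [0,0,0.15,0],
    [0,0,0,0],
    [0.3,0,0,0],
    [0.4,0,0,0],
    [0.4,0,0,0],
    [0.4,0,0,0],
    [0.4,0,0,0],
    [0.4,0,0,0],
    [0.4,0,0,0],
    [0.3,0,0,0],
    [0.1,0,0,0],
    [0,0,0,0],
    [0,0,0,0]
  ]
}}

```text
time: 10.55
eef_pos: [0.5852, 0.182, 0.0323]
orientation: [3.128, 0.287, -0.001]
ft_force: [-0.4, 0.5, -1.8]
gripper_width: 0.0231
```

```bash
python3 go.py 0.6021 0.1845 0.032 0.180
python3 - <<'E'
from h import *
from workcell import r
s=r.snapshot('scene');cv2.imwrite(f'pics/sc7.png',cv2.resize(s['img'][120:290,280:450],None,fx=3.5,fy=3.5,interpolation=2))
E
```

```text
t 10.55 pos [0.5852 0.182  0.0323] yaw 0.1828 toolz [-0.001 -0.    -1.   ] F [-0.43  0.53 -1.76] w 0.0231 q [0.17 0.42 1.7  0.   1.03 1.56]
roll 0.0028 shift now [0.571 0.02  0.009] shift after turn [0.571 0.019 0.009]
```

View pics/sc7.png

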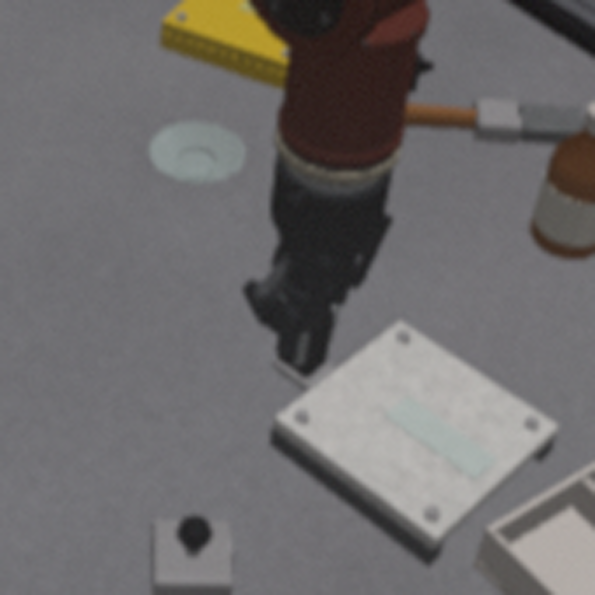

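The blade is in the gap under the front edge and only its rear end shows, at (290,370). There's no contact force. About 17 mm remain, so I'll finish in small steps.

Emit:
{"api": "arm_command", "payload": {
  "steps": [
    [0.2,0,0,0],
    [0.15,0,0,0],
    [0.1,0,0,0],
    [0.05,0,0,0],
    [0.05,0,0,0],
    [0.03,0,0,0],
    [0,0,0,0],
    [0,0,0,0]
  ]
}}

```text
time: 11.27
eef_pos: [0.6025, 0.1852, 0.0325]
orientation: [3.128, 0.287, -0.0]
ft_force: [-0.1, -0.1, -2.6]
gripper_width: 0.0232
```

```bash
python3 go.py 0.6021 0.1845 0.032 0.180
```

```text
t 11.27 pos [0.6025 0.1852 0.0325] yaw 0.1829 toolz [-0. -0. -1.] F [-0.06 -0.09 -2.58] w 0.0232 q [ 0.17  0.45  1.65 -0.    1.04  1.56]
roll 0.0029 shift now [-0.017  0.02   0.016] shift after turn [-0.017  0.02   0.016]
```

Emit:
{"api": "arm_command", "payload": {
  "steps": [
    [0.04,0,0,0],
    [0.04,0,0,0],
    [0.04,0,0,0],
    [0.03,0,0,0],
    [0,0,0,0],
    [0,0,0,0]
  ]
}}

```text
time: 11.77
eef_pos: [0.6027, 0.1853, 0.0317]
orientation: [3.127, 0.287, -0.016]
ft_force: [-15.5, -3.9, 9.5]
gripper_width: 0.0232
```

```bash
python3 go.py 0.6021 0.1845 0.032 0.180
```

```text
t 11.77 pos [0.6027 0.1853 0.0317] yaw 0.1832 toolz [-0.01  -0.002 -1.   ] F [-15.52  -3.9    9.52] w 0.0232 q [ 0.17  0.46  1.64 -0.    1.05  1.56]
roll 0.0032 shift now [-0.023  0.023 -0.008] shift after turn [-0.023  0.023 -0.008]
```

The handle is against the stage with 16 N, at the computed spot. I'll ease the push, touch down and release.

Emit:
{"api": "arm_command", "payload": {
  "steps": [
    [-0.06,0,0,0],
    [-0.06,0,0.03,0],
    [0,0,0.03,0],
    [0,0,0,0],
    [0,0,0,0]
  ]
}}

```text
time: 12.18
eef_pos: [0.6024, 0.1853, 0.0307]
orientation: [3.128, 0.287, -0.004]
ft_force: [-7.0, -1.3, 2.4]
gripper_width: 0.0233
```

```bash
python3 go.py 0.6021 0.1845 0.032 0.180
```

```text
t 12.18 pos [0.6024 0.1853 0.0307] yaw 0.1828 toolz [-0.002 -0.    -1.   ] F [-6.96 -1.26  2.45] w 0.0233 q [0.17 0.46 1.65 0.   1.04 1.56]
roll 0.0028 shift now [-0.016  0.023 -0.044] shift after turn [-0.016  0.023 -0.044]
```

Emit:
{"api": "arm_command", "payload": {
  "steps": [
    [0,0,0,0],
    [0,0,0,0],
    [0,0,0,0],
    [0,0,0,0],
    [0,0,0,0],
    [0,0,0,0],
    [0,0,0,0],
    [0,0,0,0],
    [0,0,0,0],
    [0,0,-0.3,0],
    [0,0,-0.6,0],
    [0,0,-0.9,0],
    [0,0,-1,0],
    [0,0,-1,0],
    [0,0,-0.8,0],
    [-0.8,0,0,0],
    [-1,0,0,0],
    [-1,0,0,0],
    [0,0,0,0],
    [0,0,0,0]
  ],
  "fingers": 0
}}

```text
time: 13.85
eef_pos: [0.5197, 0.17, 0.1693]
orientation: [-3.128, -0.287, -0.0]
ft_force: [0.5, -0.4, -0.1]
gripper_width: 0.0855
```

```bash
python3 go.py
python3 - <<'E'
from h import *
from workcell import r
s=r.snapshot('scene');pickle.dump(s,open('sc8.pkl','wb'));cv2.imwrite(f'pics/sc8.png',cv2.resize(s['img'][120:290,280:450],None,fx=3.5,fy=3.5,interpolation=2))
s=r.snapshot('top');cv2.imwrite(f'pics/top8.png',cv2.resize(s['img'][60:210,220:370],None,fx=4,fy=4,interpolation=2))
E
```

```text
t 13.85 pos [0.5197 0.17   0.1693] yaw 0.183 toolz [ 0.  0. -1.] F [ 0.51 -0.43 -0.14] w 0.0855 q [0.17 0.1  1.8  0.   1.24 1.56]
```

View pics/sc8.png

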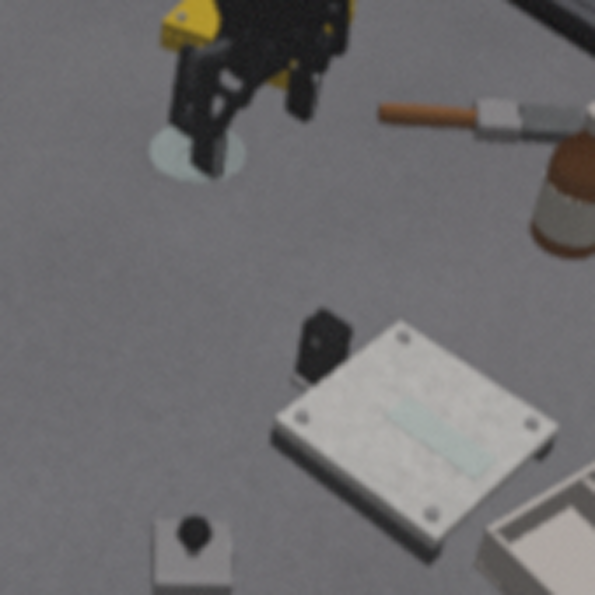

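View pics/top8.png

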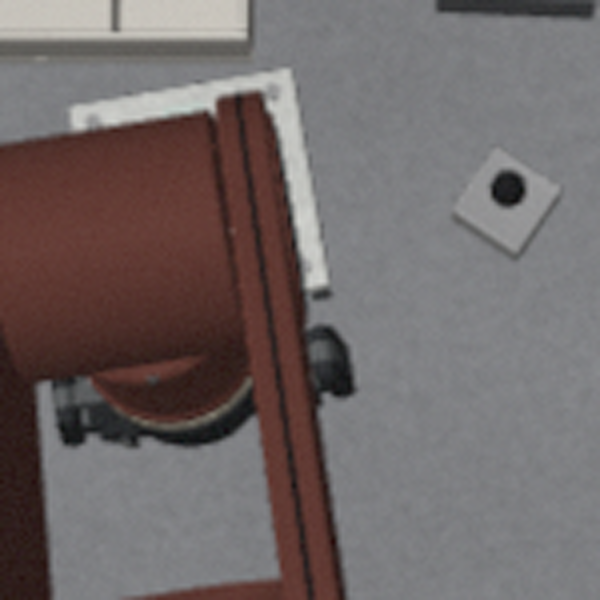

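```bash
python3 - <<'E'
from h import *
s=pickle.load(open('sc8.pkl','rb'));g=cv2.cvtColor(s['img'],cv2.COLOR_BGR2GRAY)
c=np.array([.6857,.1997]);u=np.array([.9838,.179]);v=np.array([-.179,.9838])
d=s['range_z'];R=cv2.Rodrigues(np.array(s['rvec']))[0];t=np.array(s['tvec']).ravel()
ys,xs=np.where(g<60);k=(xs>360)&(xs<384)&(ys>203)&(ys<235);xs,ys=xs[k],ys[k]
P=((np.c_[xs,ys,np.ones(len(xs))]@np.linalg.inv(s['K']).T)*d[ys,xs][:,None]-t)@R
T=P[P[:,2]>.057];print(len(P),'zmax',np.percentile(P[:,2],[5,50,98]).round(4),len(T))
q=T[:,:2]-c;print('top face in stage frame x',np.percentile(q@u,[3,50,97]).round(4),'y',np.percentile(q@v,[3,50,97]).round(4))
E
```

```text
209 zmax [0.0195 0.0522 0.0655] 86
top face in stage frame x [-0.0957 -0.0817 -0.0703] y [-0.0132 -0.0057  0.0057]
```

```bash
python3 - <<'E'
from workcell import r
print(r.close_job())
E
```

```text
the job is handed in; nothing more can be done
None
```

Both gauge checks are done and the job was handed in at about 14 s of the 48 s allowed. It gave no verdict, so these results rest on my own force readings and pictures.

- **Round stage:** I held the feeler by its handle and pushed the blade's nose against the rim. It jammed there with about 14 N of horizontal force, with the nose at the computed rim position and the blade flat.
- **Square stage:** I slid the blade straight in from the front of the white stage with the dark rails. The handle met the front edge with about 16 N, at the computed position. I then eased the push, set the feeler down, released it and withdrew clear.

**Last checks:** The final picture and depth points show the handle upright against the front edge. The handle's top face spans x = -96 to -70 mm and about y = -5 mm in the stage's frame. That puts the nose about 10 mm past the stage centre, or 80 mm deep. The highest depth points read 65 mm against the true 62 mm, in line with camera error of a few millimetres. No check failed or disagreed. The blade itself is hidden under the stage, so its depth and flatness come from the handle's position and pose.

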